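# Set up the glue melting pot

## Robot

A 6-joint arm with a two-finger parallel gripper is mounted at the origin on the work surface. World frame = base frame: x ahead of the robot, y to its left, z up, the work surface at z = 0. Lengths are in mm, angles in degrees, forces in N, time in s.
With the tool pointing down it reaches from about 375 to 825 mm from the base axis. Payload 5.5 kg.
Tool frame: the origin (TCP) lies midway between the tips of the shut fingers; the grasp point (between the pads) lies 19 mm behind it (r.grip_point_offset is the distance from the TCP to the grasp point, in mm); z points along the fingers, x is the direction in which the jaws open and shut, and the axes are right-handed (so a half turn about z gives the same grasp; the last joint's range is limited). The gripper opens to 85 mm and grips with 20 to 120 N. Pads are 22 mm wide; open, the fingers measure 114 mm over their backs; the gripper's body (76 mm by 85 mm) begins 54 mm behind the grasp point. The pads swing forward as they close: fully open they stand 13 mm farther back than shut.
Start: joints at [-74.198, 17.962, -2.699, 69.339, 0, 90], TCP at [163.387, -577.321, 231.299] pointing down, gripper open.
Joint ranges: [-152.73, 152.73], [-39.44, 99.34], [-58.76, 71.6], [-118.89, 123.64], [-81.53, 83.1], [-180, 180]. Speed limits (degrees/s): [136.94, 136.94, 172.46, 180, 180, 180].

## Interface

Orientations are given as a 3x3 rotation matrix whose columns are the frame's x, y, z axes.
In Python, from station import r gives the robot as it stands. Calls block until the motion is done:
- r.move_pose(position, orientation): joint-space move of the TCP to a pose.
- r.move_linear(position, frame=None, v=150, contact_N=None): straight line of the TCP; frame=None keeps the orientation; v is the mean speed in mm/s. With contact_N (N) it stops when the force on the tool has changed by that much, and returns True; else False.
- r.move_joints(angles): joint-space move.
- r.release() and r.close_gripper(f_grip=None): open the fingers fully, or close them until they stop; f_grip is the grip in N (None keeps the last).
- r.wait(seconds).
- r.inverse_kinematics(position, orientation): joint angles nearest the present ones, or None.
- r.state(): the state.
- r.capture(name): name is "scene" or "top" or "wrist"; returns the picture (400x640x3 uint8, red, green, blue); there is no depth.
- r.camera_params(name): a dict with "intrinsics" (3x3 intrinsics, pixels), "extrinsics" (4x4, takes a point from camera to world coordinates). Camera axes: x right, y up, looking along -z (the intrinsics and any distortion apply to the point x, -y, -z); pixel columns grow to the right and rows downward; lengths in mm; the calibration is good to about 2 mm. A picture is of the moment at which its call begins: read the wrist's pose just before it. camera_params takes no time and is no camera call; for the wrist camera it gives the pose at the moment of the call.
A pose or a line that the arm cannot do raises r.PlanningError and nothing moves.
- r.hand_in(): hands the job in, once; it reports no verdict.
Trained networks look in the newest picture that a camera, given by its name, has taken for a name from the list of things; names that differ only in an ending like _2 or _b are one class to them, and where a whole thing is asked for, a point or a joint stands for the part that bears it (a point fixed in the world has none). Each returns a list of dicts, best first, with "conf" (0 to 1); they miss things now and then, are a little off and sometimes report something else, mostly with a low value. They report only what shows in the picture. A call takes as long as a camera call. They do not tell look-alikes from the thing itself.
- r.boxes_of(camera, thing): "at" ([column, row] in pixels, amid what is visible of it).
- r.silhouettes(camera, thing): "pixels" (400x640 bool, what is visible of it) and "at" ([column, row] in pixels, amid what is visible of it).
The state is a dict: "t": time; "joint_pos": joint angles; "qd": joint speeds; "effort": joint torques, N m; "tcp_pos": TCP position; "tool_rot": TCP orientation; "contact_force": force on the tool from outside, world axes, zero at the start; "moment": the same for the moment, N m; "grip_width": finger opening in mm.
Only numpy, scipy, OpenCV 4.12 (cv2) and the standard library are available. Lean on these libraries where they do the work, as an engineer would, in place of code of your own. Each camera call takes 0.05 s, during which the arm holds its last target.

## Task

Set up the melting pot to warm up: seat the cup by its rounded base fully home and upright in the dished well on top of the heater, put the lid on the cup so that it sits flat, and only then flip the heater's toggle switch fully over to its other side. Set the cup and the lid down gently, without dropping them, and leave the other things on the bench where they are.

Things in the scene. Friction and masses are not known exactly. Their poses are not given: they have to be found in the camera images.
- heater: The heater: heavy fixed grey sheet-steel box 200 mm (x) by 140 mm (y), flat top 84 mm above the bench; origin at the centre of its underside. Its x points from the switch end to the well end, y to the left of that, z up. A thermostat dial (fixed, not used) stands out 17 mm from its -x face; a small pilot lamp sits beside the switch.
- well_floor (a point): Centre of the flat floor of the steel dish-shaped well in the heater's top: 59 mm above the bench, 35 mm from the box's centre towards its +x. Axes as the heater. The well is 27 mm deep: radius 14 mm at the floor, 20 mm 4 mm higher, 25 mm at 11 mm, 28 mm at 20 mm, widening to 37 mm at the mouth; its rim stands 87 mm above the bench.
- cup_center (a point): Centre of the aluminium cup, half-way up, z along it. 78 mm tall, about 0.2 kg, open top; straight collar 56 mm across from 32 mm up to the rim, wall 3 mm; below it the base rounds in to a flat foot 26 mm across. Fully home the foot rests on the well's floor (this point 39 mm above well_floor, side play 1 mm) and 50 mm stands above the well's rim: grip the collar within 20 mm of the cup's rim.
- lid_knob (a point): Middle of the lid's black knob, on its axis, 28 mm above the lid's underside; z up. Loose aluminium lid 64 mm across, 37 mm tall, 0.09 kg; knob 23 mm across, 19 to 37 mm up. Flange underside 8 mm up; below it a bowl-shaped boss, 46 mm narrowing to 34 mm, on which it stands. On the cup the boss drops into the mouth (50 mm, side play 2 mm), flange on rim: this point 59 mm above cup_center.
- toggle (a joint): Angle of the steel toggle lever on the heater's top, rad: near 0 is off (it leans 26 degrees to the heater's +y side), 0.9 is on (26 degrees to its -y side). It turns about the heater's x axis at toggle_pivot, stays where it is left (friction, about 1 N at the tip) and stops at 0 and 0.9.
- toggle_pivot (a point): Pivot of the toggle lever, fixed on the heater: 6 mm above its flat top (90 mm above the bench), 107 mm from the well's axis towards the heater's -x, mid-width. Axes as well_floor.
- toggle_tip (a point): Centre of the toggle lever's round tip, 34 mm from the pivot; the lever is a 6 mm thick steel bat with a 9.6 mm ball tip.
- gun_center (a point): Bystander: blue and black cordless glue gun lying on its side, about 200 mm long by 160 mm, 40 mm high; point at the middle of its barrel, 20 mm up. Leave alone.
- tin_center (a point): Bystander: steel tin of glue sticks, 72 mm across, tin 70 mm tall, sticks up to 105 mm; point on its axis 35 mm up. Leave alone.
- model_center (a point): Bystander: small model of five glued wooden blocks, about 70 by 60 mm, 72 mm tall; point near its middle. Leave alone.
Mind the look-alikes: they are no part of the job. What is shaped like the part that bears cup_center but blue is not meant.

How it is judged:
By the outcome, as a careful person would: the job done as asked, in the order asked, and still so for the second after the job is handed in, with the robot touching nothing.
It also fails if it takes over 59 s, if anything falls off the work surface, if the arm or the gripper's body presses on something with over 40 N, if the wrist force passes 120 N, or if a joint passes its speed limit or range.

## Working session

There is one attempt and no reset: what is moved stays moved. The work goes in short steps, each a Python script; the robot and the scene stay as the last script left them, time stands still between calls to the robot, and variables do not carry over. Pictures are saved under pics/ and viewed, and the job is handed in when it is done.

```bash
ls; mkdir -p pics
python3 - <<'E'
from station import r
import cv2,numpy as np
for n in("scene","top"):
    im=r.capture(n); cv2.imwrite(f"pics/{n}0.png",im[:,:,::-1])
    p=r.camera_params(n); print(n,p)
    for t in["heater","well_floor","cup_center","lid_knob","toggle","toggle_tip","toggle_pivot","gun_center","tin_center","model_center"]:
        try: print(t,[(np.round(b["at"]).tolist(),round(b["conf"],2)) for b in r.boxes_of(n,t)])
        except Exception as e: print(t,e)
print(r.state()["t"])
E
```

```text
pics
scene {'intrinsics': array([[364.06323122,   0.        , 318.58134384],
       [  0.        , 364.06323122, 195.2202307 ],
       [  0.        ,   0.        ,   1.        ]]), 'extrinsics': array([[-4.00925082e-01, -7.97665675e-01,  4.50542506e-01,
         1.11648333e+03],
       [ 9.16077895e-01, -3.44905372e-01,  2.04552131e-01,
         2.04915768e+02],
       [-7.76968261e-03,  4.94742111e-01,  8.69005107e-01,
         1.03268268e+03],
       [ 0.00000000e+00,  0.00000000e+00,  0.00000000e+00,
         1.00000000e+00]])}
heater [([333.0, 179.0], 0.89)]
well_floor [([333.0, 181.0], 0.64), ([254.0, 143.0], 0.17)]
cup_center [([243.0, 120.0], 0.8), ([251.0, 176.0], 0.66), ([253.0, 142.0], 0.65)]
lid_knob [([435.0, 196.0], 0.54)]
toggle []
toggle_tip []
toggle_pivot [([335.0, 176.0], 0.58)]
gun_center [([221.0, 213.0], 0.71)]
tin_center [([406.0, 265.0], 0.77)]
model_center [([319.0, 263.0], 0.7), ([253.0, 143.0], 0.45), ([407.0, 264.0], 0.29)]
top {'intrinsics': array([[500.9202299 ,   0.        , 315.6484381 ],
       [  0.        , 500.9202299 , 209.53133487],
       [  0.        ,   0.        ,   1.        ]]), 'extrinsics': array([[ 1.32304603e-02,  9.97196831e-01, -7.36439817e-02,
         5.15176651e+02],
       [-9.99846104e-01,  1.40422207e-02,  1.05159136e-02,
        -6.63394182e+00],
       [ 1.15205608e-02,  7.34935178e-02,  9.97229151e-01,
         1.39244864e+03],
       [ 0.00000000e+00,  0.00000000e+00,  0.00000000e+00,
         1.00000000e+00]])}
heater [([313.0, 245.0], 0.76)]
well_floor [([310.0, 244.0], 0.75)]
cup_center [([426.0, 248.0], 0.9), ([452.0, 281.0], 0.83), ([408.0, 212.0], 0.62)]
lid_knob [([192.0, 271.0], 0.76)]
toggle []
toggle_tip [([311.0, 247.0], 0.52)]
toggle_pivot []
gun_center [([412.0, 163.0], 0.77)]
tin_center [([202.0, 174.0], 0.71), ([285.0, 145.0], 0.35)]
model_center [([287.0, 143.0], 0.71)]
1.1
```

View pics/scene0.png

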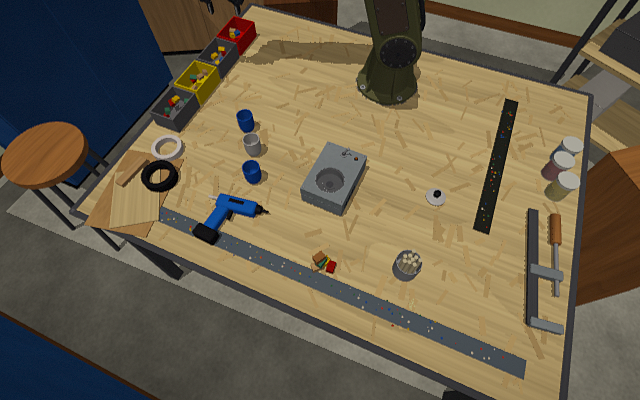

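View pics/top0.png

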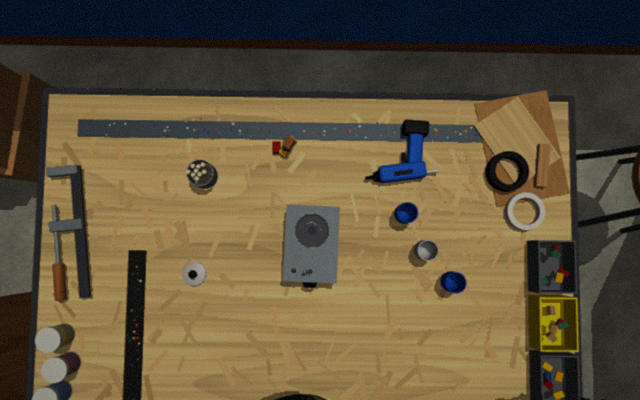

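Run:
```python
import cv2
a=cv2.imread("pics/scene0.png");b=cv2.imread("pics/top0.png")
cv2.imwrite("pics/s_crop.png",cv2.resize(a[90:240,200:400],(800,600),interpolation=cv2.INTER_CUBIC))
cv2.imwrite("pics/t_crop.png",cv2.resize(b[180:330,240:440],(800,600),interpolation=cv2.INTER_CUBIC))
cv2.imwrite("pics/t_crop2.png",cv2.resize(b[180:300,380:540],(800,600),interpolation=cv2.INTER_CUBIC))
```

```text
(no output)
```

View pics/s_crop.png

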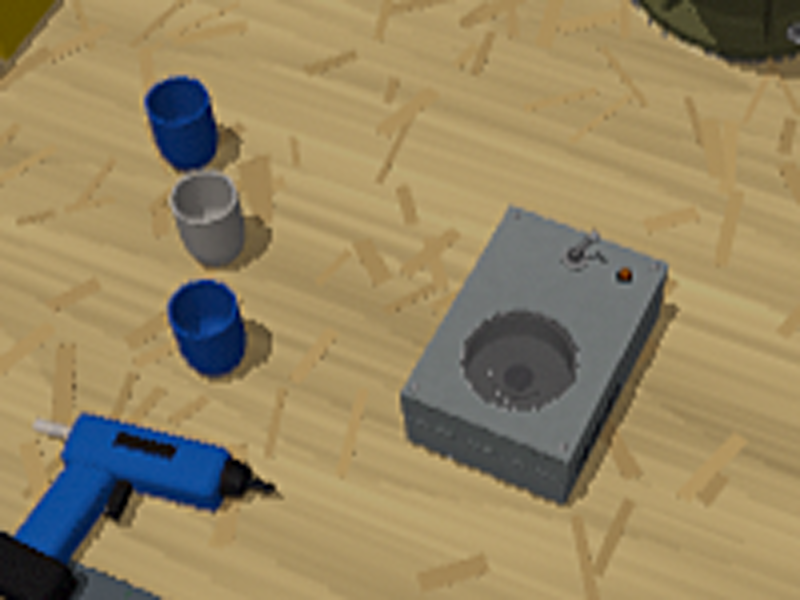

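View pics/t_crop.png

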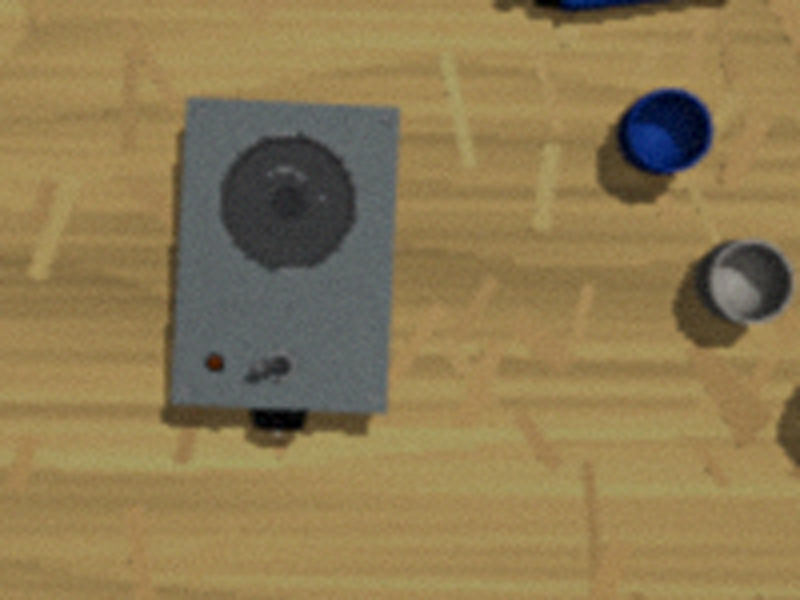

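View pics/t_crop2.png

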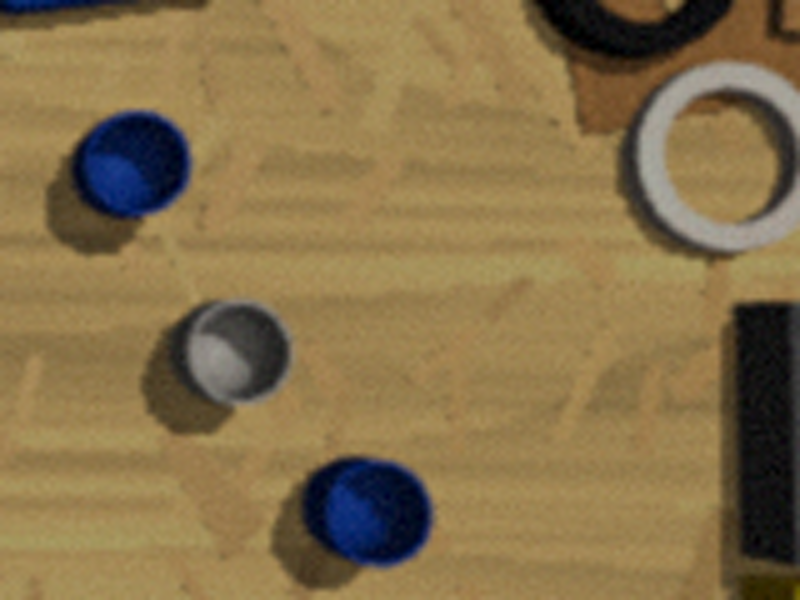

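The three cup-like things in top view are blue (405,213), grey (427,251) and blue (453,282). The grey one is the aluminium cup, and the enlarged crop confirms it. The toggle leans towards +y (left of the heater's well direction; image right). Next I measure positions.

```bash
cat > h.py <<'E'
import numpy as np,cv2
from station import r
def ray(cp,px):
    K=cp["intrinsics"];E=cp["extrinsics"]
    d=np.linalg.inv(K)@np.array([px[0],px[1],1.0]); d=np.array([d[0],-d[1],-d[2]])
    return E[:3,3],E[:3,:3]@d
def toz(cp,px,z):
    o,d=ray(cp,px); return o+d*(z-o[2])/d[2]
def proj(cp,P):
    E=cp["extrinsics"];q=E[:3,:3].T@(np.asarray(P,float)-E[:3,3]);q=np.array([q[0],-q[1],-q[2]])
    u=cp["intrinsics"]@q;return u[:2]/u[2]
def save(n,im): cv2.imwrite(f"pics/{n}.png",im[:,:,::-1])
E
python3 - <<'E'
from h import *
t=r.camera_params("top");s=r.camera_params("scene")
np.set_printoptions(precision=1,suppress=True)
print("heater top corners");
C=[toz(t,(240+u/4,180+v/4),84) for u,v in[(188,99),(399,107),(386,411),(171,403)]];C=np.array(C);print(C,C.mean(0))
print([np.linalg.norm(C[i]-C[(i+1)%4]) for i in range(4)])
S=np.array([toz(s,(200+u/4,90+v/4),84) for u,v in[(403,398),(568,460),(666,264),(511,207)]]);print(S,S.mean(0))
print("well t",toz(t,(240+288/4,180+202/4),87),"s",toz(s,(200+520/4,90+360/4),85))
print("cup t",toz(t,(380+240/5,180+352/5),78),"s",toz(s,(200+205/4,90+203/4),78))
print("lid t",toz(t,(193,274),37),"s",toz(s,(435,195),37))
print("pivot t",toz(t,(240+255/4,180+375/4),90)," tip",toz(t,(240+284/4,180+367/4),120))
E
```

```text
heater top corners
[[623.3  54.8  84. ]
 [620.  -83.5  84. ]
 [422.2 -77.   84. ]
 [425.6  62.3  84. ]] [522.8 -10.9  84. ]
[np.float64(138.3390664137865), np.float64(197.87696164248766), np.float64(139.38434407295458), np.float64(197.80269729694348)]
[[627.8 -75.9  84. ]
 [627.6  58.4  84. ]
 [432.   64.2  84. ]
 [428.3 -71.6  84. ]] [528.9  -6.2  84. ]
well t [556.7 -11.6  87. ] s [562.   -7.5  85. ]
cup t [ 508.9 -316.5   78. ] s [ 520.1 -307.1   78. ]
lid t [437.4 305.5  37. ] s [454.5 305.7  37. ]
pivot t [444.7   8.2  90. ]  tip [451.5 -10.4 120. ]
```

Run:
```python
from h import *
np.set_printoptions(precision=2,suppress=True)
st=r.state();print(st["tool_rot"],st["t"],st["grip_width"],r.grip_point_offset)
cp=r.camera_params("wrist");print(cp); E=cp["extrinsics"]
# camera offset in tool frame
print(st["tool_rot"].T@(E[:3,3]-st["tcp_pos"]), st["tool_rot"].T@(-E[:3,2]))
```

```text
[[ 0.27 -0.96  0.  ]
 [-0.96 -0.27  0.  ]
 [ 0.   -0.   -1.  ]] 1.1 85.2979469000798 18.700000000000003
{'intrinsics': array([[287.42,   0.  , 321.84],
       [  0.  , 287.42, 198.65],
       [  0.  ,   0.  ,   1.  ]]), 'extrinsics': array([[   0.27,    0.93,    0.25,  227.  ],
       [  -0.96,    0.26,    0.07, -559.62],
       [  -0.  ,   -0.26,    0.97,  374.11],
       [   0.  ,    0.  ,    0.  ,    1.  ]])}
[   0.28  -66.05 -142.8 ] [-0.    0.26  0.97]
```

```bash
cat >> h.py <<'E'
def rot(deg):
    a=np.deg2rad(deg);x=np.array([np.cos(a),np.sin(a),0]);z=np.array([0,0,-1.]);return np.column_stack([x,np.cross(z,x),z])
def look(name,things):
    cp=r.camera_params("wrist");im=r.capture("wrist");save(name,im)
    for t in things:
        print(t,[(np.round(b["at"],1).tolist(),round(b["conf"],2)) for b in r.boxes_of("wrist",t)])
    return cp,im
E
python3 - <<'E'
from h import *
r.move_pose([513,-313,190],rot(-57))
cp,im=look("w1",["cup_center"])
for z in(78,39):print(proj(cp,[513,-313,z]))
print(r.state()["t"],r.state()["tcp_pos"],r.state()["contact_force"])
E
```

```text
cup_center [([330.4, 67.4], 0.61), ([333.7, 291.9], 0.56)]
[321.36511875 194.30186605]
[321.4584997 185.082802 ]
2.8167 [ 512.41243425 -314.12863885  190.14884441] [ 0.0089568   0.30204125 -0.03612239]
```

View pics/w1.png

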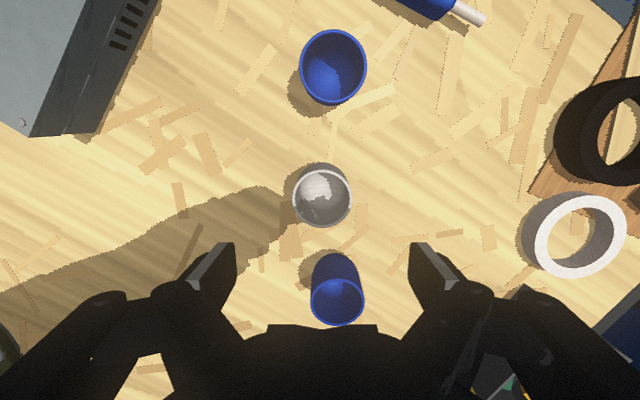

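The grey cup's rim is centred at about (322,198), between the two blue look-alikes at (333,67) and (335,290).

Run:
```python
from h import *
im=cv2.imread("pics/w1.png")
c=im[150:250,262:382];cv2.imwrite("pics/w1c.png",cv2.resize(c,(720,600),interpolation=cv2.INTER_CUBIC))
cp=r.camera_params("wrist")
for p in[(292,199),(352,199),(322,170),(322,228),(322,198.5)]:print(p,toz(cp,p,78))
t=r.camera_params("top");s=r.camera_params("scene")
for z in(78,):
  print(toz(t,(427.8,250.3),z))
```

```text
(292, 199) [ 494.52612522 -292.88502232   78.        ]
(352, 199) [ 524.45922245 -339.22147774   78.        ]
(322, 170) [ 532.09009027 -301.46259958   78.        ]
(322, 228) [ 485.62646523 -331.47011741   78.        ]
(322, 198.5) [ 509.89428208 -315.79727771   78.        ]
[ 509.19543521 -316.01151656   78.        ]
```

View pics/w1c.png

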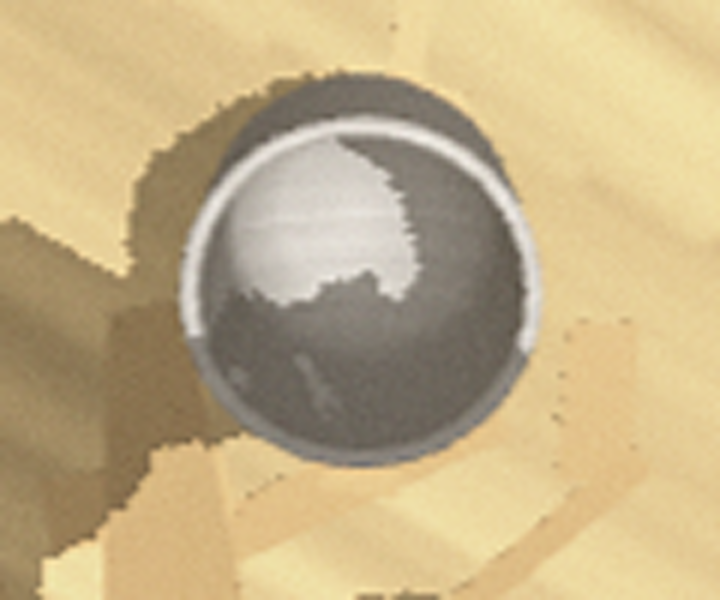

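Run:
```python
from h import *
r.move_pose([525,-10,250],rot(0))
cp,im=look("w2",["heater","toggle","well_floor","toggle_tip"]);np.save("w2cp.npy",cp["extrinsics"])
r.move_pose([445,305,200],rot(35))
cp,im=look("w3",["lid_knob"]);np.save("w3cp.npy",cp["extrinsics"])
print(r.state()["t"],r.state()["tcp_pos"])
```

```text
heater [([316.3, 175.1], 0.6)]
toggle [([246.5, 175.5], 0.47)]
well_floor [([316.6, 175.5], 0.78), ([247.5, 174.9], 0.19)]
toggle_tip []
lid_knob [([320.2, 169.3], 0.97)]
5.6 [445.80260272 303.99790736 200.25142714]
```

View pics/w2.png

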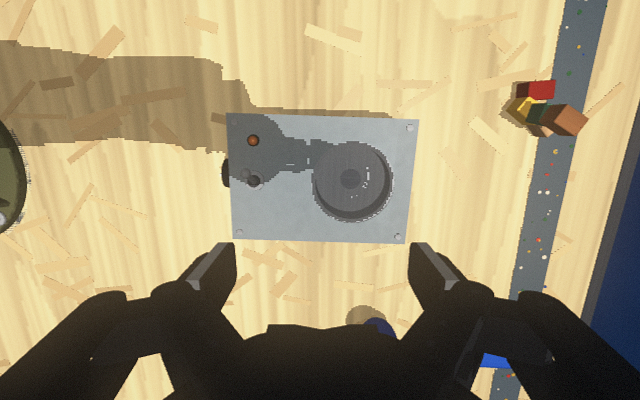

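View pics/w3.png

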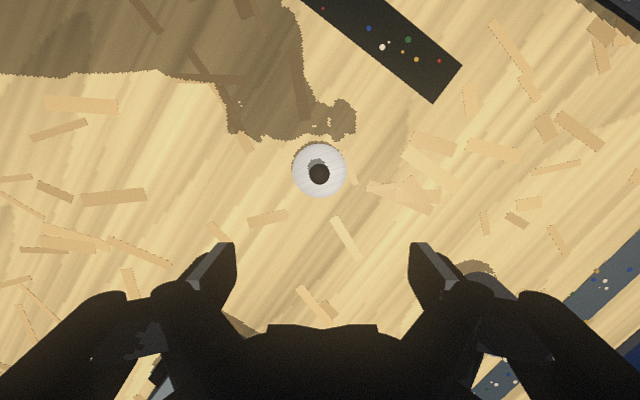

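Run:
```python
import cv2
im=cv2.imread("pics/w2.png")
cv2.imwrite("pics/w2c.png",cv2.resize(im[100:250,220:420],(800,600),interpolation=cv2.INTER_CUBIC))
cv2.imwrite("pics/w2d.png",cv2.resize(im[120:210,220:340],(800,600),interpolation=cv2.INTER_CUBIC))
im=cv2.imread("pics/w3.png")
cv2.imwrite("pics/w3c.png",cv2.resize(im[130:210,270:370],(750,600),interpolation=cv2.INTER_CUBIC))
```

```text
(no output)
```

View pics/w2c.png

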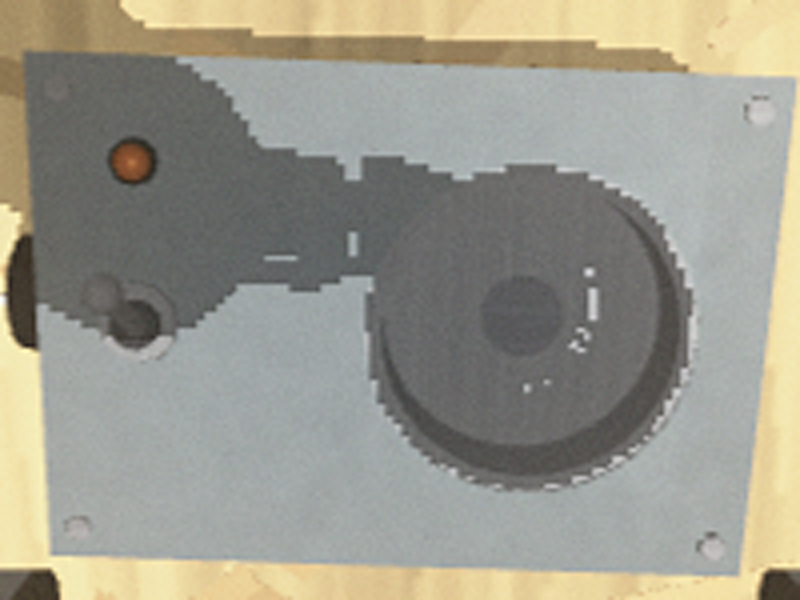

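View pics/w2d.png

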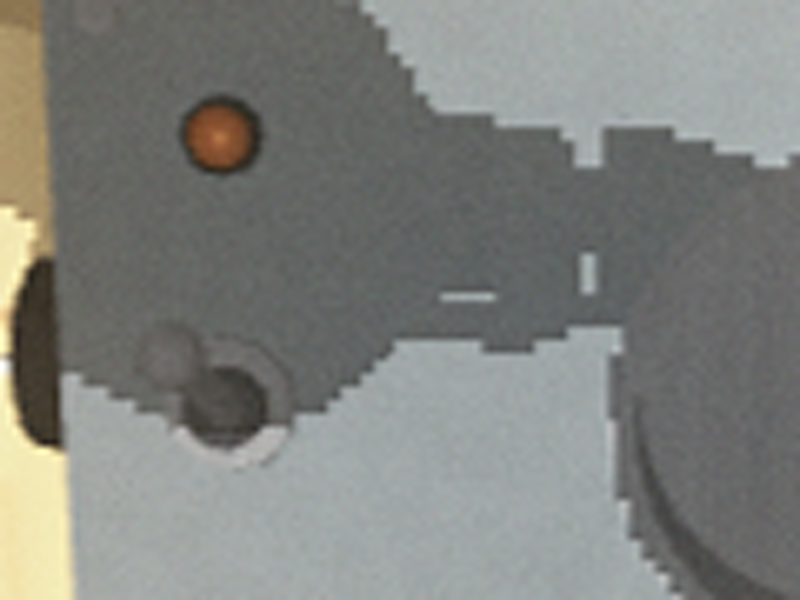

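View pics/w3c.png

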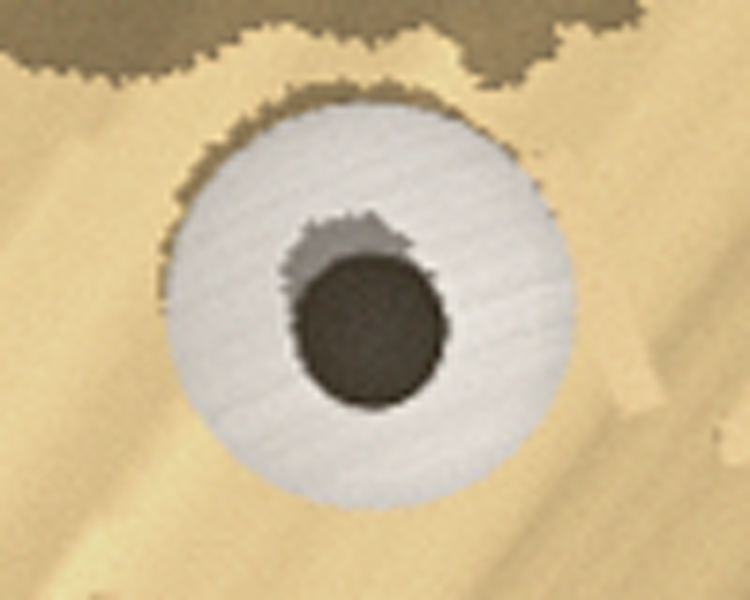

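```bash
cat > calc.py <<'E'
from h import *
np.set_printoptions(precision=1,suppress=True)
K=r.camera_params("wrist")["intrinsics"]
c2=dict(intrinsics=K,extrinsics=np.load("w2cp.npy"));c3=dict(intrinsics=K,extrinsics=np.load("w3cp.npy"))
t=r.camera_params("top")
C=np.array([toz(c2,(220+u/4,100+v/4),84) for u,v in[(24,52),(796,76),(740,574),(52,553)]]);print(C,C.mean(0))
print([np.linalg.norm(C[i]-C[(i+1)%4]) for i in range(4)])
d=(C[1]-C[0])+(C[2]-C[3]);e=(C[3]-C[0])+(C[2]-C[1]);yaw=np.degrees(np.arctan2(d[1],d[0]));print("yaw",yaw,np.degrees(np.arctan2(-e[0],e[1])))
print("well mouth",toz(c2,(220+531/4,100+327/4),87),"floor",toz(c2,(220+521/4,100+315/4),59))
m=C.mean(0);m[2]=0;a=np.deg2rad(yaw);X=np.array([np.cos(a),np.sin(a),0]);Y=np.array([-X[1],X[0],0])
print("well pred",m+35*X)
piv=m-72*X+[0,0,90]
for s in(1,-1):
    tip=piv+s*34*np.sin(np.deg2rad(26))*Y+[0,0,34*np.cos(np.deg2rad(26))]
    print(s,piv,tip,"w2d",(proj(c2,piv)-[220,120])*6.667,(proj(c2,tip)-[220,120])*6.667,"t_crop",(proj(t,piv)-[240,180])*4,(proj(t,tip)-[240,180])*4)
k=(270+372/7.5,130+330/7.5);print("knob top",toz(c3,k,37),"flange",toz(c3,(270+371/7.5,130+305/7.5),10),(toz(c3,(270+576/7.5,170),10)-toz(c3,(270+166/7.5,170),10)))
E
python3 calc.py
```

```text
[[426.3  63.1  84. ]
 [625.4  56.6  84. ]
 [621.1 -82.6  84. ]
 [422.  -75.6  84. ]] [523.7  -9.6  84. ]
[np.float64(199.22981950356896), np.float64(139.31939174889825), np.float64(199.27949969799582), np.float64(138.7931797232451)]
yaw -1.9352683779778226 178.21471277261907
well mouth [558.3  -8.8  87. ] floor [558.3 -11.   59. ]
well pred [558.7 -10.8   0. ]
1 [451.8  -7.2  90. ] [452.3   7.7 120.6] w2d [225.1 407.5] [173.  348.7] t_crop [278.9 364.3] [255.3 365.5]
-1 [451.8  -7.2  90. ] [451.3 -22.1 120.6] w2d [225.1 407.5] [180.7 548.5] t_crop [278.9 364.3] [302.5 367.7]
knob top [437.3 311.7  37. ] flange [437.5 310.7  10. ] [52.4 36.5  0. ]
```

Run:
```python
from h import *
np.set_printoptions(precision=2,suppress=True)
R=rot(-57)
r.move_pose([510,-316,160],R)
print(r.move_linear([510,-316,47],v=150,contact_N=8), r.state()["tcp_pos"],r.state()["contact_force"])
r.close_gripper(40)
s=r.state();print(s["grip_width"],s["contact_force"],s["t"])
r.move_linear([510,-316,57],v=60)
r.move_linear([510,-316,200],v=200)
s=r.state();print(s["grip_width"],s["contact_force"],s["t"],s["tcp_pos"])
cp,im=look("w4",["cup_center"])
```

```text
False [ 510.71 -316.24   47.82] [0.29 0.17 0.74]
55.19335232158357 [-2.15  1.22  5.13] 9.125
55.35576983574987 [-0.32 -0.51 -1.31] 10.3083 [ 509.31 -315.55  198.67]
cup_center [([331.0, 67.5], 0.66)]
```

View pics/w4.png

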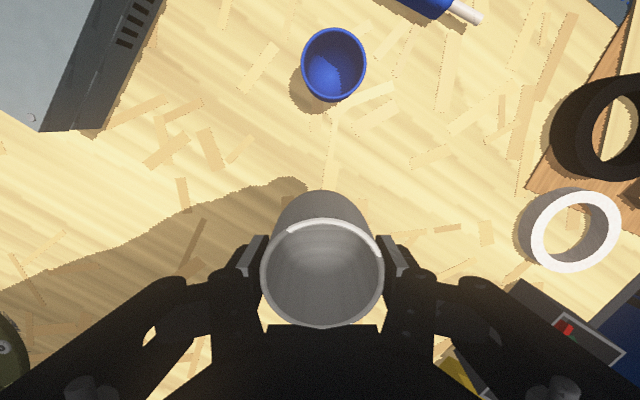

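Run:
```python
from h import *
np.set_printoptions(precision=2,suppress=True)
s=r.state();cp=r.camera_params("wrist")
P=toz(cp,(322,273),s["tcp_pos"][2]+30.5);print(s["tool_rot"].T@(P-s["tcp_pos"]))
A=toz(cp,(260,273),s["tcp_pos"][2]+30.5);B=toz(cp,(384,273),s["tcp_pos"][2]+30.5);print(np.linalg.norm(A-B))
R=rot(-26)
r.move_pose([558.5,-10.3,210],R)
r.wait(0.2);s0=r.state();print(s0["tcp_pos"],s0["contact_force"],s0["t"])
r.move_linear([558.5,-10.3,125],v=150)
r.wait(0.2)
s=r.state();print(s["tcp_pos"],s["contact_force"],s["t"])
h=r.move_linear([558.5,-10.3,104],v=20,contact_N=5)
s=r.state();print(h,s["tcp_pos"],s["contact_force"],s["moment"],s["t"])
look("w5",[])
save("s5",r.capture("scene"))
```

```text
[  0.13  -1.98 -30.5 ]
53.97950273029443
[558.56 -11.54 209.89] [-0.46 -0.17 -1.37] 11.7917
[559.45 -10.35 126.24] [-0.12 -0.09 -1.85] 12.7083
True [558.31 -10.26 107.42] [-1.02  0.19  4.51] [-0.01  0.18 -0.02] 13.5333
```

View pics/w5.png

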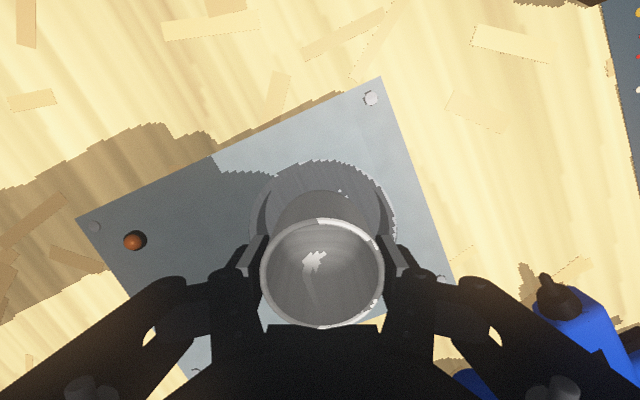

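Run:
```python
from h import *
np.set_printoptions(precision=2,suppress=True)
h=r.move_linear([558.5,-10.3,103],v=15,contact_N=10)
r.wait(0.2)
z=[];
for i in range(5): s=r.state();z.append(s["tcp_pos"]);r.wait(0.05)
print(h,np.mean(z,0),np.std(z,0),s["contact_force"],s["moment"],s["t"],s["grip_width"])
print(r.boxes_of("wrist","well_floor")[:1])
cv2.imwrite("pics/s5c.png",cv2.resize(cv2.imread("pics/s5.png")[90:240,230:430],(800,600),interpolation=cv2.INTER_CUBIC))
```

```text
True [558.43 -10.12 107.42] [0.01 0.01 0.  ] [-1.81 -0.06  6.36] [-0.08  0.34 -0.02] 14.2417 54.95978626049735
[{'at': [263.0, 197.4], 'conf': 0.66}]
```

View pics/s5c.png

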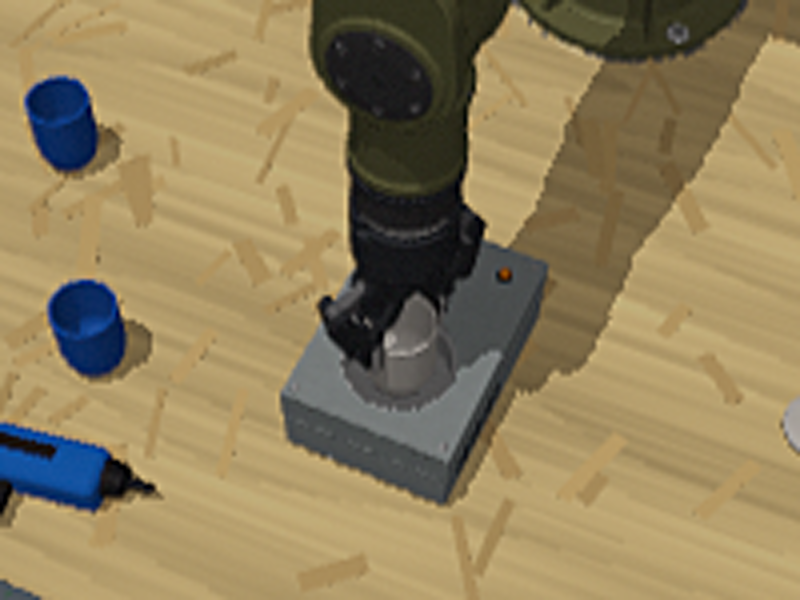

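Run:
```python
from h import *
np.set_printoptions(precision=2,suppress=True)
for x,y in[(557.5,-12.0),(557.5,-10.3),(558.5,-13)]:
    r.move_linear([x,y,109.0],v=30)
    h=r.move_linear([x,y,103],v=15,contact_N=8)
    r.wait(0.15);s=r.state();print((x,y),h,s["tcp_pos"],s["contact_force"],s["moment"],s["t"])
```

```text
(557.5, -12.0) True [558.5  -11.38 107.44] [-0.3   0.73  5.82] [0.11 0.1  0.04] 15.025
(557.5, -10.3) True [557.98 -10.31 107.46] [-1.41  0.21  5.22] [-0.    0.18 -0.02] 15.6917
(558.5, -13) True [559.26 -11.97 107.44] [ 0.33 -0.92  5.58] [0.09 0.05 0.  ] 16.375
```

The contact height stays at 107.44 at every offset I tried, so the foot is on the flat floor. I'll release and check.

Run:
```python
from h import *
np.set_printoptions(precision=2,suppress=True)
r.release();s=r.state();print(s["contact_force"],s["grip_width"])
p=s["tcp_pos"]
r.move_linear([p[0],p[1],200],v=200)
r.move_pose([558,-11,240],rot(0));r.wait(0.1)
cp,im=look("w6",["cup_center"]);np.save("w6cp.npy",cp["extrinsics"]);print(r.state()["t"])
cv2.imwrite("pics/w6c.png",cv2.resize(im[110:260,220:420,::-1],(800,600),interpolation=cv2.INTER_CUBIC))
```

```text
[-0.77  0.41 -0.05] 85.5283434935184
cup_center [([322.6, 196.4], 0.85)]
18.1167
```

View pics/w6c.png

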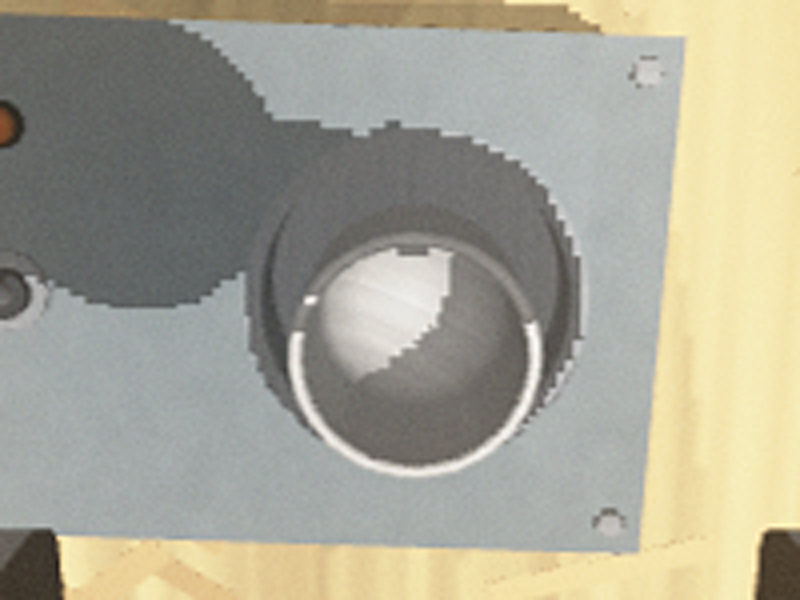

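Run:
```python
from h import *
np.set_printoptions(precision=2,suppress=True)
cp=dict(intrinsics=r.camera_params("wrist")["intrinsics"],extrinsics=np.load("w6cp.npy"))
print(toz(cp,(324.25,198.6),137))
A=toz(cp,(220+289/4,198.6),137);B=toz(cp,(220+545/4,198.6),137);print(B-A)
print("well floor/mouth same view",toz(cp,(220+413/4,110+284/4),87))
# go look at lid closely
r.move_pose([437.4,311,190],rot(35));r.wait(.1)
cp,im=look("w7",["lid_knob"]);np.save("w7cp.npy",cp["extrinsics"])
cv2.imwrite("pics/w7c.png",cv2.resize(im[150:250,260:385,::-1],(750,600),interpolation=cv2.INTER_CUBIC))
```

```text
[558.62 -10.99 137.  ]
[56.27 -0.1   0.  ]
well floor/mouth same view [557.81  -5.48  87.  ]
lid_knob [([322.8, 176.9], 0.58)]
```

View pics/w7c.png

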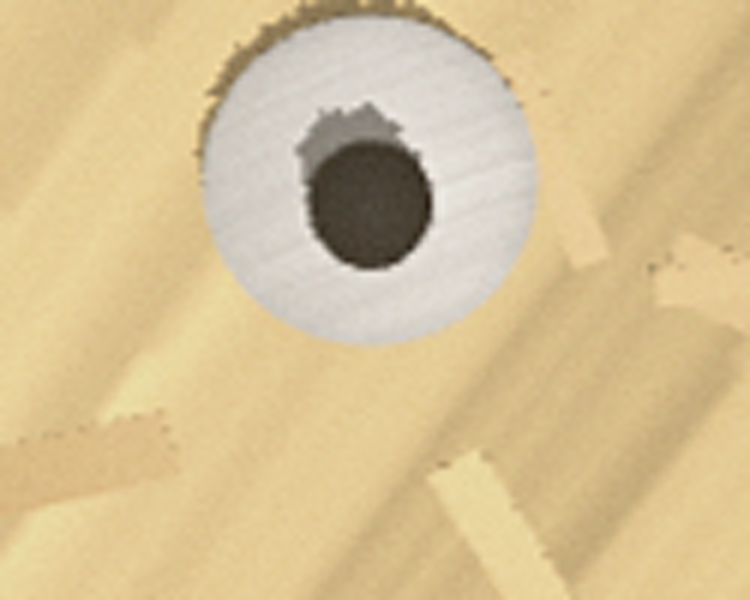

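Run:
```python
from h import *
np.set_printoptions(precision=2,suppress=True)
cp=dict(intrinsics=r.camera_params("wrist")["intrinsics"],extrinsics=np.load("w7cp.npy"))
print(toz(cp,(321.7,184.3),36),toz(cp,(321.7,180),10),toz(r.camera_params("top"),(193.5,272),37), r.state()["t"])
k=toz(cp,(321.7,184.3),36)[:2]; R=rot(35)
r.move_linear([*k,60],v=200)
h=r.move_linear([*k,21.5],v=60,contact_N=5);r.wait(0.1)
s=r.state();print(h,s["tcp_pos"],s["contact_force"])
if not h:
    r.close_gripper(30);r.wait(0.1);s=r.state();print(s["grip_width"],s["tcp_pos"],s["contact_force"],s["t"])
```

```text
[437.23 311.15  36.  ] [437.58 310.64  10.  ] [442.73 304.35  37.  ] 19.625
False [437.55 311.37  21.84] [ 0.44 -0.27 -0.94]
20.4588527599627 [437.18 311.13  21.73] [-1.47 -1.23  5.54] 22.025
```

Run:
```python
from h import *
np.set_printoptions(precision=2,suppress=True)
p=[437.2,311.1]
r.move_linear([*p,32],v=40);s=r.state();print(s["grip_width"],s["contact_force"])
r.move_linear([*p,230],v=220);r.wait(0.1);s=r.state();print(s["grip_width"],s["contact_force"],s["tcp_pos"],s["t"])
cp,im=look("w8",["lid_knob"]);np.save("w8cp.npy",cp["extrinsics"])
```

```text
20.509509223492373 [ 0.71 -0.13 -1.07]
20.299599957116527 [-0.4  -1.37 -1.17] [436.36 310.5  228.33] 23.5917
lid_knob [([324.2, 225.0], 0.79)]
```

View pics/w8.png

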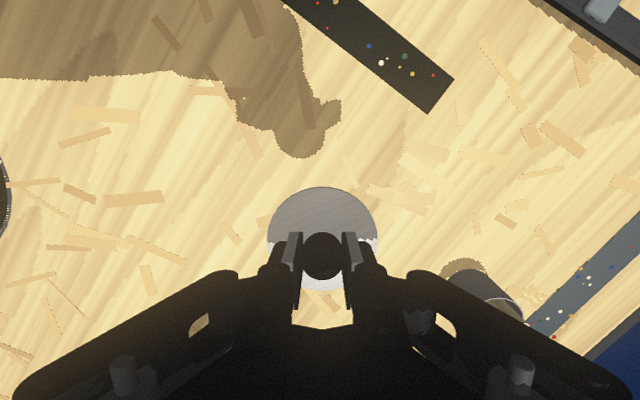

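Run:
```python
from h import *
np.set_printoptions(precision=2,suppress=True)
s=r.state();cp=r.camera_params("wrist")
P=toz(cp,(322,255),s["tcp_pos"][2]+15);o=s["tool_rot"].T@(P-s["tcp_pos"]);print(o)
# flange ellipse extents left 267 right 378
A=toz(cp,(267,240),s["tcp_pos"][2]-11);B=toz(cp,(378,240),s["tcp_pos"][2]-11);print(np.linalg.norm(B-A),s["tool_rot"].T@((A+B)/2-s["tcp_pos"]))
x,y=558.6,-11.0
r.move_pose([x,y,240],rot(0));r.move_linear([x,y,168],v=120);r.wait(0.2)
s=r.state();print(s["tcp_pos"],s["contact_force"],s["t"])
cp,im=look("w9",[]);np.save("w9cp.npy",cp["extrinsics"]);save("s9",r.capture("scene"))
cv2.imwrite("pics/s9c.png",cv2.resize(cv2.imread("pics/s9.png")[90:240,230:430],(800,600),interpolation=cv2.INTER_CUBIC))
```

```text
[ -0.15  -3.04 -15.  ]
63.99468966503021 [ 0.13  0.29 11.  ]
[559.3  -10.99 168.97] [ 0.1  -0.13 -1.55] 25.9417
```

View pics/w9.png

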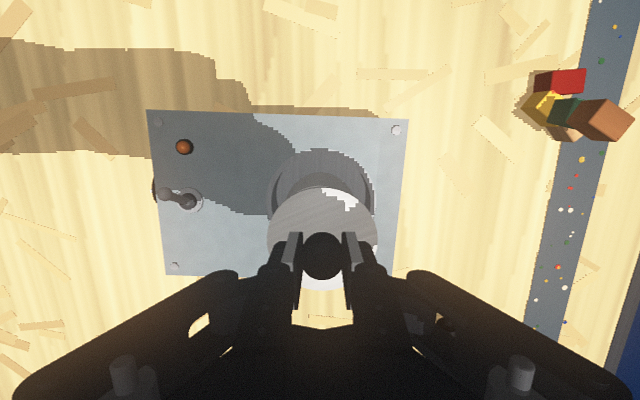

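View pics/s9c.png

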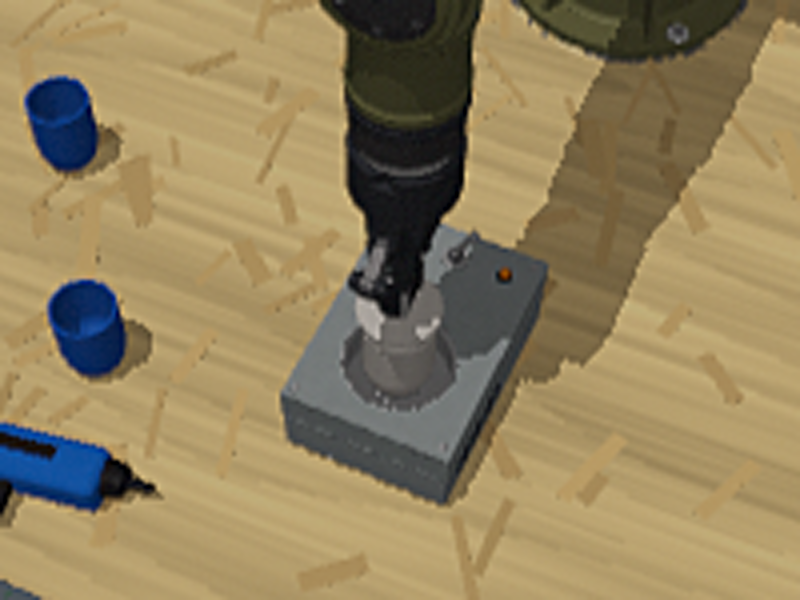

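Run:
```python
from h import *
np.set_printoptions(precision=2,suppress=True)
x,y=558.6,-11.0
h=r.move_linear([x,y,147],v=20,contact_N=4);r.wait(0.15)
s=r.state();print(h,s["tcp_pos"],s["contact_force"],s["moment"],s["t"])
cp,im=look("w10",[])
cv2.imwrite("pics/w10c.png",cv2.resize(im[150:320,210:430,::-1],(776,600),interpolation=cv2.INTER_CUBIC))
```

```text
True [558.41 -11.04 150.69] [0.69 0.45 4.74] [-0.04  0.06 -0.02] 27.0
```

View pics/w10c.png

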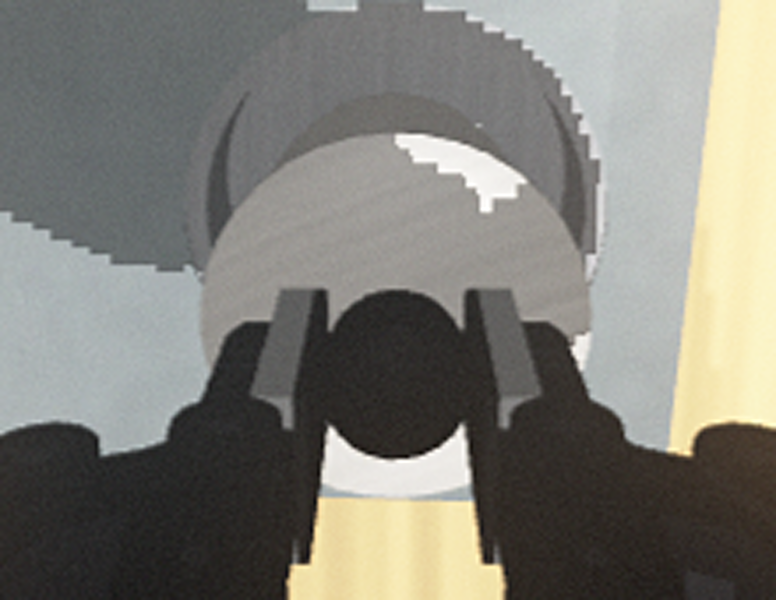

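Run:
```python
from h import *
np.set_printoptions(precision=2,suppress=True)
r.release();s=r.state();print(s["contact_force"],s["t"])
r.move_linear([558.5,-11,255],v=200);r.wait(0.1)
cp,im=look("w11",["lid_knob"]);np.save("w11cp.npy",cp["extrinsics"])
cv2.imwrite("pics/w11c.png",cv2.resize(im[110:260,200:400,::-1],(800,600),interpolation=cv2.INTER_CUBIC))
```

```text
[-0.06 -0.6   0.06] 27.6917
lid_knob [([323.3, 194.6], 0.58)]
```

View pics/w11c.png

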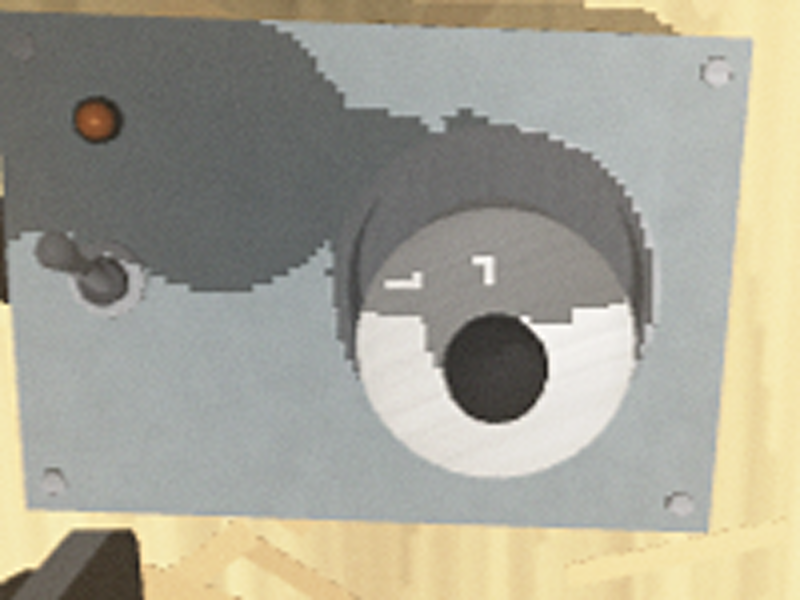

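Run:
```python
from h import *
np.set_printoptions(precision=2,suppress=True)
cp=dict(intrinsics=r.camera_params("wrist")["intrinsics"],extrinsics=np.load("w11cp.npy"))
f=lambda u,v,z:toz(cp,(200+u/4,110+v/4),z)
print(f(496,343,139),f(496,368,165),f(636,343,139)-f(356,343,139))
r.close_gripper(30)
r.move_pose([452,32,200],rot(0))
h0=r.move_linear([452,32,112],v=120,contact_N=6);r.wait(0.1);s=r.state();print(h0,s["tcp_pos"],s["contact_force"],s["t"])
if not h0:
    h=r.move_linear([451.8,-12,112],v=40,contact_N=5);s=r.state();print(h,s["tcp_pos"],s["contact_force"],s["t"])
    save("s12",r.capture("scene"));look("w12",[])
```

```text
[558.57 -11.73 139.  ] [558.54 -10.39 165.  ] [64.64  0.05  0.  ]
False [452.93  32.02 112.87] [-0.66  0.11 -0.42] 30.8917
True [451.56  -5.61 111.67] [0.28 2.03 2.14] 31.7833
```

View pics/w12.png

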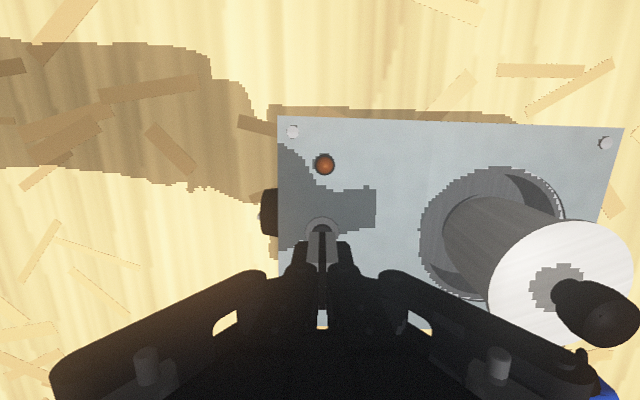

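It stopped about where the end stop should be (−6.3 predicted). I'll push a little harder to confirm that, then back off and look.

Run:
```python
from h import *
np.set_printoptions(precision=2,suppress=True)
h=r.move_linear([451.8,-12,112],v=25,contact_N=12);s=r.state();print(h,s["tcp_pos"],s["contact_force"],s["t"])
r.move_linear([451.8,15,112],v=100);r.move_linear([451.8,15,240],v=200)
r.move_pose([500,-10,270],rot(0));r.wait(0.1)
cp,im=look("w13",["cup_center","lid_knob"]);np.save("w13cp.npy",cp["extrinsics"]);print(r.state()["t"])
cv2.imwrite("pics/w13c.png",cv2.resize(im[100:250,230:430,::-1],(800,600),interpolation=cv2.INTER_CUBIC))
X=np.array([np.cos(-.034),np.sin(-.034),0]);Y=np.array([-X[1],X[0],0]);piv=np.array([451.8,-7.2,90])
for d in(26,0,-15,-20,-26):
    a=np.deg2rad(d);print(d,(proj(cp,piv+34*np.sin(a)*Y+[0,0,34*np.cos(a)])-[230,100])*4)
print((proj(cp,piv)-[230,100])*4)
```

```text
True [451.57  -5.69 111.68] [0.36 4.86 1.9 ] 32.125
cup_center [([359.3, 168.1], 0.74)]
lid_knob [([384.3, 191.7], 0.62)]
33.8833
26 [189.39 280.42]
0 [187.74 340.44]
-15 [188.69 372.75]
-20 [189.3  382.47]
-26 [190.21 393.26]
[206.33 314.71]
```

View pics/w13c.png

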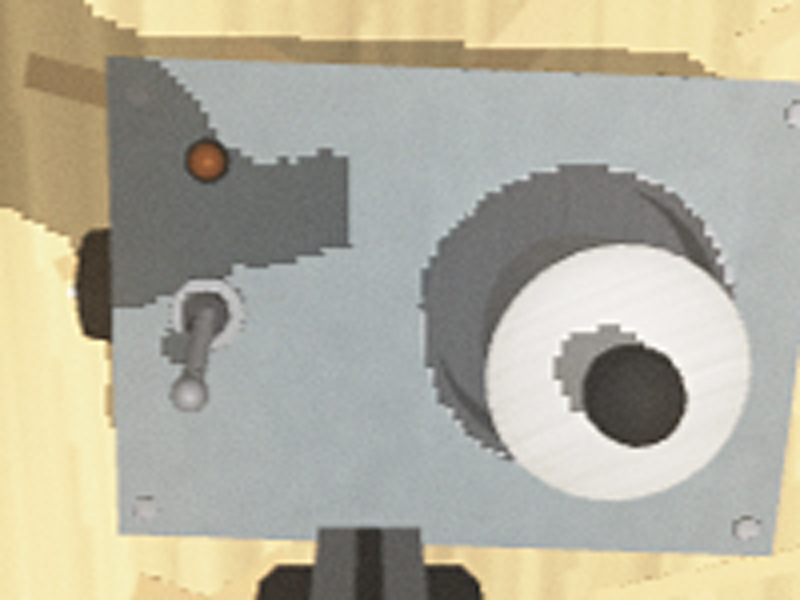

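The toggle tip is at (188,392) in the crop; fully over predicts (190,393). The lid sits flat and concentric. I'll hand in.

Run:
```python
from h import *
save("s14",r.capture("scene"));s=r.state();print(s["t"],s["contact_force"])
r.hand_in()
```

```text
33.9333 [ 0.30972307  0.32722714 -0.0374931 ]
the job is handed in; nothing more can be done
```

View pics/s14.png

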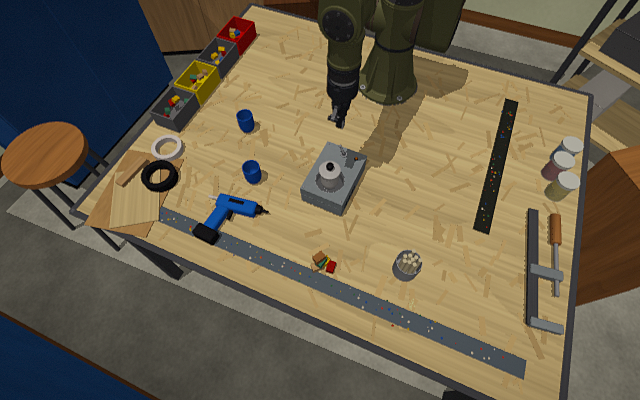

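The melting pot is set up and the job was handed in at 33.9 s (limit 59 s). I seated the grey aluminium cup in the well, put the lid on it, and then pushed the toggle over with the shut fingertips.

**Last checks:**
- **Cup:** the foot met the well floor at the same height, 107.4 mm, at all four spots I tried within about 2 mm. After release the rim measured 56.3 mm across at (558.6, -11.0), which fits a cup fully home. I judged that it stood upright from the pictures only.
- **Lid:** it met the cup with the tool at 150.69 mm, against 150.7 mm expected. From above it looks flat and concentric with the cup.
- **Toggle:** it stopped against its end stop under a further push. The tip shows at (188,392) in the enlarged picture, against (190,393) predicted for fully over.
- **Bystanders:** in the last scene picture the glue gun, tin, wooden model and both blue cups look to be where they started. The arm was clear and touching nothing.

**What disagreed:**
- **Camera positions:** my rough first readings from the scene and top cameras differed by 5 to 17 mm, and the top camera stayed 6 to 9 mm off the wrist camera on the lid. I used the wrist camera, and the grasps and fits bore it out.
- **Cup height:** the cup stopped about 0.6 mm higher than I predicted. I put this down to the height not having settled when I read it at the grasp.
- **Lid knob:** the grip width was 20.5 mm rather than the stated 23 mm, but the lid did not slip.

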